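# Park the round bench supplies in their wells

### The job

Tidy the repair bench: put the four round supplies (the white pump bottle, the solder spool, the flux jar and the little screw cap) away in the four plywood blocks, each standing upright on the floor of the well bored for its size: widest supply in the widest well, and so on down to the cap in the smallest. The suction lifter with the ring handle is round too but is a tool in use, and it and the multimeter stay where they are.

Things in the scene. Friction and masses are not known exactly. Their poses are not given: they have to be found in the camera images.
- bottle: white pump bottle, the widest of the four supplies and the only tall thing: round, 62 mm across, 116 mm high with its narrower neck and top, about 0.12 kg, to be gripped across its straight wide body, 20 to 60 mm above its underside (the neck and top are too weak to grip). Stands upright; origin: centre of its underside, z up
- spool: spool of solder wire standing on its flange, axis upright: round, 54 mm across, 27 mm high, about 0.16 kg. Stands upright; origin: centre of its underside, z up
- jar: small flux jar with a screw lid, round, 42 mm across, 27 mm high, about 0.05 kg. Stands upright; origin: centre of its underside, z up
- cap: small ribbed screw cap lying flat, pale disc on top: round, 30 mm across, 15 mm high, about 0.02 kg. Stands upright; origin: centre of its underside, z up
- block_80: fixed square plywood block, 104 x 104 mm, 12 mm high, with a round well 80 mm across bored 5 mm deep in its middle (well floor 7 mm above the counter, lined with a black rubber disc) and a screw head in each corner; the largest block, for the bottle. Origin: centre of the block's underside, z up; its sides lie along its x and y
- block_72: fixed square plywood block, 96 x 96 mm, 12 mm high, with a round well 72 mm across bored 5 mm deep in its middle (well floor 7 mm above the counter, lined with a black rubber disc) and a screw head in each corner; the second largest block, for the spool. Origin: centre of the block's underside, z up; its sides lie along its x and y
- block_60: fixed square plywood block, 84 x 84 mm, 12 mm high, with a round well 60 mm across bored 5 mm deep in its middle (well floor 7 mm above the counter, lined with a black rubber disc) and a screw head in each corner; the second smallest block, for the jar. Origin: centre of the block's underside, z up; its sides lie along its x and y
- block_48: fixed square plywood block, 72 x 72 mm, 12 mm high, with a round well 48 mm across bored 5 mm deep in its middle (well floor 7 mm above the counter, lined with a black rubber disc) and a screw head in each corner; the smallest block, for the cap. Origin: centre of the block's underside, z up; its sides lie along its x and y
- lifter: suction lifter: a round rubber cup 49 mm across with an upright ring on top, 46 mm high in all; loose, to be left alone. Origin: centre of its underside
- meter: hand multimeter lying on its back, 150 mm long (its x), 78 mm wide (its y), 43 mm high; loose, to be left alone. Origin: centre of its underside
Mind the look-alikes: they are no part of the job. Leave any orange or purple look-alike of the spool alone.

How it is judged:
By the outcome, as a careful person would: the job done as asked, in the order asked, and still so for the second after the job is handed in, with the robot touching nothing.
It also fails if it takes over 122 s, if anything falls off the work surface, if the arm or the gripper's body presses on something with over 40 N, if the wrist force passes 120 N, or if a joint passes its speed limit or range.

### The arm

A 6-joint arm with a two-finger parallel gripper is mounted at the origin on a cart in front of the work surface, level with it; the furniture and walls round the work are solid. World frame = base frame: x ahead of the robot, y to its left, z up, the work surface at z = 0. Lengths are in mm, angles in rad, forces in N, time in s.
With the tool pointing down it reaches from about 325 to 775 mm from the base axis. Payload 9.3 kg.
Tool frame: the origin (TCP) lies on the mounting face of the last link; the fingertips stand 173 mm ahead of it and the grasp point (between the pads) lies 155 mm ahead of it; z points along the fingers, y is the line along which they close (so a half turn about z gives the same grasp; the last joint's range is limited). The gripper opens to 85 mm and grips with 20 to 120 N. Pads are 22 mm wide; open, the fingers measure 114 mm over their backs; the gripper's body (76 mm by 85 mm) begins 54 mm behind the grasp point. The pads swing forward as they close: fully open they stand 13 mm farther back than shut.
Start: joints at [-1.454, 0.259, 0.021, 1.334, 0, 1.418], TCP at [146.59, -530.103, 404.679] pointing down, gripper open.
Joint ranges: [-3.04, 3.04], [-0.91, 1.82], [-1.04, 1.36], [-1.92, 1.95], [-1.52, 1.45], [-3.14, 3.14]. Speed limits (rad/s): [2.22, 2.22, 2.79, 3.14, 3.14, 3.14].

### API

Orientations are given as a rotation vector (axis times angle).
In Python, from bench import readout, viewer, job gives the robot as it stands.
- The arm moves only by the tool send_rows, never from a script. Its argument "increments" is text: rows parted by semicolons, each of 5 numbers parted by spaces: the shift along the tool's x, y, z in units of 25 mm (1.0 is 25 mm), then the turn about the tool's z in units of 8 degrees (1.0 is 8 degrees), then the closure, from -1 (fully open) to 1 (shut). A call has exactly 8 rows; each row shifts and turns the commanded pose from where the row before left it, along the tool's axes as they then stand; what a row does not reach is not made up. A row lasts 1/10 s, in which the tool goes at most 50 mm and 8.59 degrees, less where a joint would pass 70% of its speed; a pose out of reach is approached as far as the arm can. A call is refused whole if a number of a shift passes 1 or a number of a turn 1, either way. A call with a gripper value outside its range is refused whole. The fingers move at their own pace and stop on an object; the grip force is fixed at half the most. Time passes only in rows, so rows that do not move let the fingers close, or fill a call up. It gives the time, the measured TCP pose, the force, the opening and the grip force at its end, in the units of the state.
- readout.state(): the state, without advancing time (a new reading comes with each control period).
- viewer.capture(name): name is "side" or "top"; returns a dict with "image" (420x560x3 uint8, red, green, blue), "range_z" (420x560 float32, mm along the optical axis (not along the pixel's ray), 0 where there is no reading), "mtx" (3x3 intrinsics, pixels), "distortion" ([k1, k2, p1, p2, k3] as OpenCV has them; the pictures are not rectified), "eye" and "attitude" of the camera in the world. Camera axes: x right, y down, z forward; pixel columns grow to the right and rows downward; lengths in mm; the calibration is good to about 2 mm. A picture is of the moment at which its call begins.
- job.close_job(): hands the job in; it is judged then, once.
Trained networks look in a picture, given as the dict that the camera call returned (one of the last four; its "shot" number tells which), for a name from the list of things; names that differ only in an ending like _2 or _b are one class to them, and where a whole thing is asked for, a point or a joint stands for the part that bears it (a point fixed in the world has none). Each returns a list of dicts, best first, with "conf" (0 to 1); they miss things now and then, are a little off and sometimes report something else, mostly with a low value. They report only what shows in the picture. A call takes as long as a camera call. They do not tell look-alikes from the thing itself.
- viewer.search_frame(picture, query): "box" ([left, top, right, bottom] in pixels, round what is visible of it).
The state is a dict: "clock": time; "q": joint angles; "qd": joint speeds; "joint_torque": joint torques, N m; "tcp_pos": TCP position; "tcp_rot": TCP orientation; "wrist_force": force on the tool from outside, world axes, zero at the start; "ft_torque": the same for the moment, N m; "width": finger opening in mm; "gripper_force": force on a finger pad.
Only numpy, scipy, OpenCV 4.12 (cv2) and the standard library are available. Lean on these libraries where they do the work, as an engineer would, in place of code of your own. Each camera call takes 0.05 s, during which the arm holds its last target. There are 200 camera calls.

## Working session

There is one attempt and no reset: what is moved stays moved. The work goes in short steps, Python scripts to look and compute and a tool call to move; the robot and the scene stay as the last step left them, time stands still between calls to the robot, and variables do not carry over. Pictures are saved under pics/ and viewed, at most 14 in all, crops included, and the job is handed in when it is done.

Besides the shell and the picture viewer there is one more tool, called after "Call:" as name(argument=value, ...) on one line, values as JSON. send_rows: Moves the arm, as the interface text tells. Its arguments: {"type":"object","properties":{"increments":{"type":"string"}},"required":["increments"]}

```bash
ls; mkdir -p pics; cat > h.py <<'E'
import numpy as np, cv2
from bench import readout, viewer, job
def cap(n,save=None):
    p=viewer.capture(n)
    if save: cv2.imwrite('pics/'+save+'.png',cv2.cvtColor(p['image'],cv2.COLOR_RGB2BGR))
    return p
def R_of(p):
    a=np.array(p['attitude'],float)
    return a if a.shape==(3,3) else cv2.Rodrigues(a)[0]
def cloud(p):
    "world xyz per pixel"
    h,w=p['range_z'].shape
    u,v=np.meshgrid(np.arange(w),np.arange(h))
    uv=np.stack([u,v],-1).reshape(-1,1,2).astype(np.float64)
    n=cv2.undistortPoints(uv,np.array(p['mtx']),np.array(p['distortion'])).reshape(h,w,2)
    z=p['range_z'].astype(float)
    c=np.dstack([n[...,0]*z,n[...,1]*z,z])
    X=c@R_of(p).T+np.array(p['eye']); X[z==0]=np.nan
    return X
E
python3 - <<'E'
from h import *
s=readout.state();print({k:np.round(v,3) for k,v in s.items()})
for n in('top','side'):
    p=cap(n,n+'0');print(n,np.array(p['mtx']).round(1).tolist(),p['eye'],p['attitude'],p['distortion'])
    X=cloud(p)
    for q in['bottle','spool','jar','cap','block_80','block_72','block_60','block_48','lifter','meter']:
        for d in viewer.search_frame(p,q)[:5]:
            b=d['box'];u,v=int((b[0]+b[2])/2),int((b[1]+b[3])/2)
            print(q,round(d['conf'],2),np.round(b).tolist(),X[v,u].round(0))
E
```

```text
pics
{'clock': np.float64(0.0), 'q': array([-1.454,  0.259,  0.021,  1.334,  0.   ,  1.418]), 'qd': array([-0.002,  0.001, -0.001, -0.   ,  0.   , -0.001]), 'joint_torque': array([-0.0000e+00, -5.5564e+01,  3.4453e+01,  1.4000e-02, -0.0000e+00,
       -0.0000e+00]), 'tcp_pos': array([ 146.58 , -530.063,  404.037]), 'tcp_rot': array([-3.112, -0.422, -0.   ]), 'wrist_force': array([ 1.044,  0.372, -0.02 ]), 'ft_torque': array([-0.012,  0.006, -0.005]), 'gripper_force': np.float64(0.0), 'width': np.float64(85.261)}
top [[410.7, 0.0, 285.0], [0.0, 410.7, 207.4], [0.0, 0.0, 1.0]] [ 428.71632918   31.57417143 1250.09559011] [-2.18467893  2.21704296 -0.05002166] [-0.04872251  0.          0.          0.          0.        ]
bottle 0.81 [247.0, 206.0, 270.0, 229.0] [452. 104. 112.]
spool 0.82 [208.0, 244.0, 229.0, 261.0] [350. 234.  -0.]
spool 0.8 [206.0, 213.0, 223.0, 228.0] [447. 245.  -3.]
spool 0.67 [321.0, 230.0, 339.0, 250.0] [ 384. -107.    2.]
spool 0.62 [227.0, 173.0, 241.0, 194.0] [560. 186.  -2.]
jar 0.54 [350.0, 213.0, 364.0, 227.0] [ 440. -183.   28.]
jar 0.39 [198.0, 152.0, 217.
[... 2341 characters left out ...]
.0] [ 410. -331.    9.]
block_72 0.8 [236.0, 157.0, 260.0, 185.0] [ 603. -115.    5.]
block_60 0.96 [268.0, 97.0, 295.0, 124.0] [ 561. -361.    6.]
block_60 0.88 [226.0, 114.0, 270.0, 152.0] [ 640. -253.    5.]
block_60 0.85 [311.0, 114.0, 344.0, 138.0] [ 410. -331.    9.]
block_60 0.8 [236.0, 157.0, 260.0, 185.0] [ 603. -115.    5.]
block_48 0.96 [268.0, 97.0, 295.0, 124.0] [ 561. -361.    6.]
block_48 0.88 [226.0, 114.0, 270.0, 152.0] [ 640. -253.    5.]
block_48 0.85 [311.0, 114.0, 344.0, 138.0] [ 410. -331.    9.]
block_48 0.8 [236.0, 157.0, 260.0, 185.0] [ 603. -115.    5.]
lifter 0.86 [192.0, 286.0, 214.0, 306.0] [617. 274.   9.]
meter 0.97 [167.0, 321.0, 232.0, 376.0] [583. 403.  35.]
```

```bash
python3 - <<'E'
import cv2
a=cv2.imread('pics/top0.png')[130:270,140:440];cv2.imwrite('pics/top0c.png',cv2.resize(a,(780,364),interpolation=cv2.INTER_CUBIC))
a=cv2.imread('pics/side0.png')[80:390,150:370];cv2.imwrite('pics/side0c.png',cv2.resize(a,(425,600),interpolation=cv2.INTER_CUBIC))
E
```

```text
(no output)
```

View pics/top0.png

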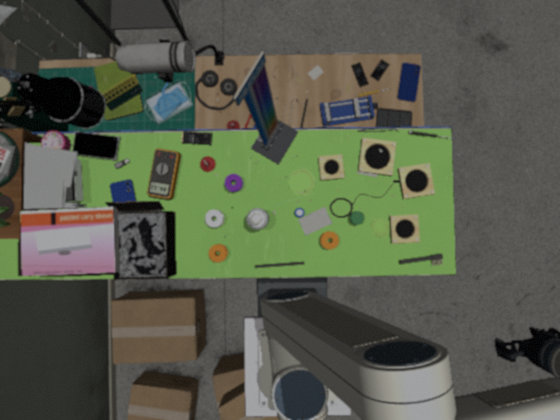

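View pics/top0c.png

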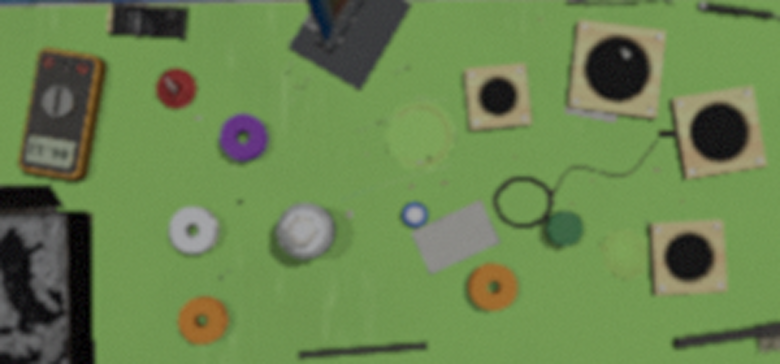

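View pics/side0c.png

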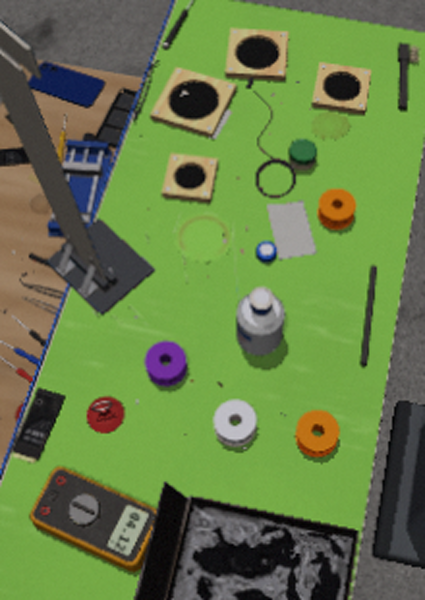

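Top view (full-image px): bottle (257,218), cap (299,212), jar green (357,218), blocks 48 (331,166), 80 (377,157), 72 (416,181), 60 (404,229), lifter (208,163).
Spool candidates are white-grey (214,218), orange (219,253), orange (330,240) and purple (234,183). The grey one at (214,218) is the solder spool, because the others are the excluded colours, and the enlarged crop confirms it.

```bash
cat > loc.py <<'E'
from h import *
from scipy.optimize import least_squares
O={'bottle':(450,108,31,116),'spool':(447,245,27,27),'jar':(440,-183,21,27),'cap':(473,-23,15,15)}
B={'b80':(635,-252),'b72':(555,-365),'b60':(410,-332),'b48':(606,-115)}
def top_of(X,x,y,r,h,dz=5,R=None):
    d=np.hypot(X[...,0]-x,X[...,1]-y)
    return X[(d<(R or r+20))&(abs(X[...,2]-h)<dz)]
def loc(p):
    X=cloud(p);o={}
    for n,(x,y,r,h) in O.items():
        if n=='bottle':
            d=np.hypot(X[...,0]-x,X[...,1]-y);P=X[(d<55)&(X[...,2]>15)&(X[...,2]<125)]
            b=P[P[:,2]<70];f=least_squares(lambda c:np.hypot(b[:,0]-c[0],b[:,1]-c[1])-31,(x,y),loss='soft_l1').x if len(b)>8 else None
            T=P[P[:,2]>100];o[n]=(len(b),f,T.mean(0) if len(T) else None)
        else:
            P=top_of(X,x,y,r,h);c,rr=cv2.minEnclosingCircle(P[:,:2].astype(np.float32));o[n]=(len(P),P.mean(0),c,rr)
    g=cv2.cvtColor(p['image'],cv2.COLOR_RGB2GRAY)
    for n,(x,y) in B.items():
        d=np.hypot(X[...,0]-x,X[...,1]-y);P=X[(d<45)&(g<55)]
        c,rr=cv2.minEnclosingCircle(P[:,:2].astype(np.float32));Q=X[(d<80)&(X[...,2]>4)&(X[...,2]<18)&(p['image'][...,0]>120)&(p['image'][...,2]>80)]
        o[n]=(len(P),P.mean(0),c,rr)
    return o,X
E
python3 - <<'E'
from loc import *
np.set_printoptions(precision=1,suppress=True)
G={}
for n in('top','side'):
    o,X=loc(cap(n))
    for k,v in o.items(): print(n,k,v)
    if n=='top': print(' 50mm height grid max, x 325..775 rows, y 450..-450 cols')
    P=X.reshape(-1,3);P=P[np.isfinite(P[:,0])&(P[:,0]>300)&(P[:,0]<800)&(abs(P[:,1])<450)]
    H=np.zeros((10,18));np.maximum.at(H,(((P[:,0]-300)//50).astype(int),((450-P[:,1])//50.01).astype(int)),P[:,2]);print(H.astype(int))
E
```

```text
top bottle (31, array([449. , 108.3]), array([448.4, 108.8, 114. ]))
top spool (228, array([452.2, 240.8,  26.4]), (452.3896179199219, 240.59715270996094), 26.828699111938477)
top jar (150, array([ 448. , -184. ,   27.1]), (447.7243347167969, -184.38169860839844), 20.723115921020508)
top cap (67, array([466.8, -13.5,  14. ]), (466.6383361816406, -13.107802391052246), 14.482194900512695)
top b80 (421, array([ 634.4, -255.2,    7.5]), (635.1874389648438, -255.69625854492188), 36.64390182495117)
top b72 (346, array([ 558.8, -373.9,    7.6]), (558.4243774414062, -363.48101806640625), 42.39268493652344)
top b60 (235, array([ 412.8, -333.7,    7.2]), (413.1485595703125, -334.5202331542969), 26.86983871459961)
top b48 (136, array([ 604.2, -114.1,    7.1]), (604.3981323242188, -114.40849304199219), 19.92111587524414)
 50mm height grid max, x 325..775 rows, y 450..-450 cols
[[113 111   7  28  34   5  10  12  13  14   6   5   6   8  10  15  17  16]
 [114 111   5  30  32   6   5   7   7   7  32  33   8   7  17  17  18   6]
 [116 108   5  29  34   4 119 116   7   7  28  29  32  31  19  19  20   
[... 1409 characters left out ...]
  7   6   7  17  17  19]
 [116 111   5  30  32   7   5   9   5   4  31  31   4   8  16  16  17   8]
 [115 108   4  32  31   6 117 115   5   5  29  29  31  26  17  16  16   5]
 [157 158   5  31  32   6 119  80  16  18  11  10  31  28  14  16  13   7]
 [ 37  37   4   7  31  31   8   5   4   6   5   9   6   6   5  16  16  16]
 [ 44  44   5   8  30  33   8   6   7   5  16  17  14  17  18  17  17  17]
 [ 42  47   6  49  10   6  12  15  13   4  16  16  16  15  17  14  16  17]
 [ 34  35   9   9   5   5 520 519  14  10   5   4   4  16  16  14  13  14]
 [  3   4   9   8   4   5  14 520  28  12   4   4   5  12  12   5  15  12]
 [  0   0   0   0   0   0   0  13   0   0   0   0   0   0   0   0   0   0]]
```

```bash
cat > plan.py <<'E'
# usage: plan.py x y z [yaw_deg] : remaining tool-frame units
import sys; from h import *
s=readout.state();t=np.array(list(map(float,sys.argv[1:4])))
R=cv2.Rodrigues(np.array(s['tcp_rot']))[0];d=R.T@(t-s['tcp_pos'])/25
yaw=np.degrees(np.arctan2(R[1,0],R[0,0]));w=float(sys.argv[4]) if len(sys.argv)>4 else 90
print('t',s['clock'],'pos',np.round(s['tcp_pos'],1),'yaw',round(yaw,1),'units now',d.round(2),'turn',round(-(w-yaw)/8,2),'width',s['width'],'F',np.round(s['wrist_force'],1),'q',np.round(s['q'],2))
a=np.radians(w);Rt=np.array([[np.cos(a),np.sin(a),0],[np.sin(a),-np.cos(a),0],[0,0,-1]]).T
Rt=np.array([[np.cos(a),np.sin(a),0],[np.sin(a),-np.cos(a),0],[0,0,-1.]])
print('units at target yaw',(Rt.T@(t-s['tcp_pos'])/25).round(2))
E
python3 plan.py 449 109 330
python3 - <<'E'
from loc import *
np.set_printoptions(precision=1,suppress=True)
p=cap('side');X=cloud(p);d=np.hypot(X[...,0]-449,X[...,1]-109)
for z in range(0,120,8):
    m=(d<50)&(X[...,2]>=z)&(X[...,2]<z+8);print(z,m.sum(),np.percentile(d[m],[10,50,90]) if m.any() else '')
B['b72']=(558,-374)
for n in('top','side'):
    p=cap(n);X=cloud(p)
    g=cv2.cvtColor(p['image'],cv2.COLOR_RGB2GRAY);x,y=B['b72']
    for i in range(4):
        P=X[(np.hypot(X[...,0]-x,X[...,1]-y)<42)&(g<55)];x,y=P[:,:2].mean(0)
    print('b72',x,y,len(P))
E
```

```text
t 1.2 pos [ 146.6 -530.1  404.7] yaw 15.5 units now [ 18.47 -21.41   2.99] turn -9.32 width 85.35886365704968 F [ 0.  -0.2  0.1] q [-1.45  0.26  0.02  1.33 -0.    1.42]
units at target yaw [25.56 12.1   2.99]
0 272 [31.8 41.8 48.7]
8 27 [30.5 31.2 31.8]
16 27 [29.9 31.2 32. ]
24 27 [30.4 31.2 31.7]
32 32 [30.3 31.4 32. ]
40 30 [30.4 31.5 32. ]
48 30 [30.9 31.5 32.3]
56 37 [30.3 31.2 32.2]
64 50 [29.  30.8 31.9]
72 108 [24.8 27.6 30.4]
80 150 [15.5 20.7 25.5]
88 12 [14.2 15.2 16.6]
96 10 [15.5 16.8 17.7]
104 20 [ 5.5 15.6 17.7]
112 107 [ 4.9 11.1 16.9]
b72 558.9620710254883 -373.8117323761251 350
b72 557.7576229201078 -373.86980789097436 261
```

Call:
send_rows(increments="0 0 0 -1 -1;0 0 0.4 -1 -1;0 0 0.4 -1 -1;0 0 0.4 -1 -1;0 0 0.4 -1 -1;0 0 0.4 -1 -1;0 0 0.4 -1 -1;0 0 0.4 -1 -1")

```text
clock: 2.15
tcp_pos: [146.6, -530.1, 334.3]
tcp_rot: [2.41, 2.015, -0.0]
wrist_force: [0.8, -0.6, -0.6]
width: 85.4
gripper_force: 0.0
```

Call:
send_rows(increments="0 0 0 -0.66 -1;0 0 0 -0.66 -1;0.5 0.5 0 0 -1;1 1 0 0 -1;1 1 0 0 -1;1 1 0 0 -1;0.5 0.5 0 0 -1;0 0 0 0 -1")

```text
clock: 2.95
tcp_pos: [248.2, -427.7, 335.1]
tcp_rot: [2.22, 2.223, 0.001]
wrist_force: [-0.3, 0.5, 0.1]
width: 85.5
gripper_force: 0.0
```

```bash
python3 plan.py 449 109 330
```

```text
t 2.95 pos [ 248.2 -427.7  335.1] yaw 90.1 units now [21.46  8.06  0.21] turn 0.01 width 85.51342450755743 F [-0.3  0.5  0.1] q [-1.22  0.2  -0.24  1.13  0.    0.35]
units at target yaw [21.47  8.03  0.2 ]
```

Call:
send_rows(increments="0.5 0.5 0 0 -1;1 1 0 0 -1;1 1 0 0 -1;1 1 0 0 -1;1 1 0 0 -1;1 1 0 0 -1;1 1 0 0 -1;1 1 0 0 -1")

```text
clock: 3.75
tcp_pos: [434.7, -241.7, 334.8]
tcp_rot: [2.223, 2.219, -0.0]
wrist_force: [-0.4, -0.1, -0.1]
width: 85.3
gripper_force: 0.0
```

Call:
send_rows(increments="1 0.5 0 0 -1;1 0 0 0 -1;1 0 0 0 -1;1 0 0 0 -1;1 0 0 0 -1;1 0 0 0 -1;1 0 0 0 -1;1 0 0 0 -1")

```text
clock: 4.55
tcp_pos: [446.3, -41.9, 334.8]
tcp_rot: [2.223, 2.219, 0.0]
wrist_force: [-0.1, -0.4, -0.1]
width: 85.9
gripper_force: 0.0
```

Call:
send_rows(increments="1 0 0 0 -1;1 0 0 0 -1;1 0 0 0 -1;1 0 0 0 -1;1 0 0 0 -1;0.7 0 0 0 -1;0.2 0 0 0 -1;0 0 0 0 -1")

```text
clock: 5.35
tcp_pos: [446.4, 105.2, 334.7]
tcp_rot: [2.221, 2.222, -0.0]
wrist_force: [0.9, -0.7, 0.2]
width: 85.9
gripper_force: 0.0
```

```bash
python3 plan.py 449 109 221
```

```text
t 5.35 pos [446.4 105.2 334.7] yaw 90.0 units now [0.15 0.1  4.55] turn 0.0 width 85.87179772896373 F [ 0.9 -0.7  0.2] q [ 0.05  0.14 -0.32  1.12 -0.    1.62]
units at target yaw [0.15 0.1  4.55]
```

Call:
send_rows(increments="0.15 0.1 0 0 -1;0 0 0.5 0 -1;0 0 1 0 -1;0 0 1 0 -1;0 0 0.8 0 -1;0 0 0.6 0 -1;0 0 0.4 0 -1;0 0 0.2 0 -1")

```text
clock: 6.15
tcp_pos: [449.0, 108.2, 221.5]
tcp_rot: [-2.222, -2.22, 0.001]
wrist_force: [0.1, -1.1, -0.3]
width: 85.5
gripper_force: 0.0
```

Call:
send_rows(increments="0 0 0 0 1;0 0 0 0 1;0 0 0 0 1;0 0 0 0 1;0 0 0 0 1;0 0 0 0 1;0 0 0 0 1;0 0 0 0 1")

```text
clock: 6.95
tcp_pos: [449.0, 108.7, 223.3]
tcp_rot: [2.22, 2.221, 0.001]
wrist_force: [-2.4, -0.5, 5.7]
width: 59.3
gripper_force: 63.7
```

```bash
python3 plan.py 449 109 221; python3 -c "
from h import *;p=cap('side','g1');a=cv2.imread('pics/g1.png')[130:300,180:380];cv2.imwrite('pics/g1c.png',cv2.resize(a,(600,510),interpolation=cv2.INTER_CUBIC))"
```

```text
t 6.95 pos [449.  108.7 223.3] yaw 90.0 units now [0.01 0.   0.09] turn 0.0 width 59.33023804698782 F [-2.4 -0.5  5.7] q [ 0.06  0.24 -0.5   0.82 -0.    1.63]
units at target yaw [0.01 0.   0.09]
```

View pics/g1c.png

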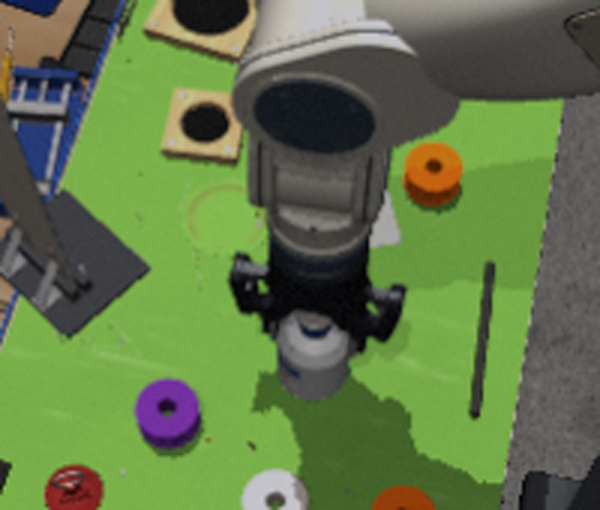

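The grip closed at 59.3 mm, less than the 62 mm body, so the pads may be on the shoulder. I'll reopen, go a little lower and compare.

Call:
send_rows(increments="0 0 0 0 -1;0 0 0 0 -1;0 0 0 0 -1;0 0 0 0 -1;0 0 0 0 -1;0 0 0.06 0 -1;0 0 0.04 0 -1;0 0 0.02 0 -1")

```text
clock: 7.8
tcp_pos: [448.9, 108.7, 219.0]
tcp_rot: [-2.221, -2.222, 0.0]
wrist_force: [-0.4, 0.5, -0.3]
width: 85.2
gripper_force: 0.0
```

```bash
python3 plan.py 449 109 219;python3 -c "
from h import *;p=cap('side');X=cloud(p);d=np.hypot(X[...,0]-449,X[...,1]-120)
m=(d<90)&(X[...,2]>15)&(X[...,2]<230);P=X[m]
# finger points: |x-449|>34 
F=P[(abs(P[:,0]-449)>36)];
for lo in range(15,130,10):
    q=F[(F[:,2]>=lo)&(F[:,2]<lo+10)]; 
    if len(q): print(lo,len(q),q.min(0).round(),q.max(0).round())
"
```

```text
t 7.8 pos [448.9 108.7 219. ] yaw 90.0 units now [ 0.01  0.01 -0.  ] turn 0.0 width 85.16967619819276 F [-0.4  0.5 -0.3] q [ 0.06  0.25 -0.51  0.81 -0.    1.63]
units at target yaw [ 0.01  0.01 -0.  ]
55 7 [402. 105.  61.] [495. 120.  65.]
65 22 [392. 103.  66.] [504. 121.  75.]
75 17 [393. 113.  75.] [504. 121.  83.]
85 16 [394. 113.  85.] [503. 122.  95.]
95 24 [388.  99.  95.] [510. 122. 105.]
105 122 [375.  98. 105.] [522. 124. 115.]
115 64 [375.  97. 115.] [521. 126. 125.]
125 48 [376. 104. 125.] [520. 127. 134.]
```

Call:
send_rows(increments="0 0 0 0 1;0 0 0 0 1;0 0 0 0 1;0 0 0 0 1;0 0 0 0 1;0 0 0 0 1;0 0 0 0 1;0 0 0 0 1")

```text
clock: 8.65
tcp_pos: [448.9, 108.8, 219.7]
tcp_rot: [2.221, 2.221, 0.001]
wrist_force: [-1.6, -0.0, 7.7]
width: 59.7
gripper_force: 63.1
```

Call:
send_rows(increments="0 0 -0.1 0 1;0 0 -0.2 0 1;0 0 -0.2 0 1;0 0 -0.2 0 1;0 0 -0.1 0 1;0 0 0 0 1;0 0 0 0 1;0 0 0 0 1")

```text
clock: 9.45
tcp_pos: [448.8, 108.7, 239.0]
tcp_rot: [-2.221, -2.222, 0.0]
wrist_force: [-0.0, -0.4, -2.1]
width: 59.4
gripper_force: 64.7
```

```bash
cat > look.py <<'E'
import sys; from h import *
# look.py name cam u0 v0 u1 v1 : crop enlarge
n,c=sys.argv[1:3];u0,v0,u1,v1=map(int,sys.argv[3:7]);p=cap(c,n)
a=cv2.imread(f'pics/{n}.png')[v0:v1,u0:u1];k=min(780/(u1-u0),590/(v1-v0));cv2.imwrite(f'pics/{n}c.png',cv2.resize(a,None,fx=k,fy=k,interpolation=cv2.INTER_CUBIC))
E
python3 plan.py 449 109 221; python3 - <<'E'
from h import *;p=cap('side');X=cloud(p);
d=np.hypot(X[...,0]-449,X[...,1]-109);m=(d<36)&(d>27)&(X[...,1]>128)&(X[...,2]>5)&(X[...,2]<75);print('low z of bottle wall',np.sort(X[m][:,2])[:8].round(1))
for z in range(8,80,8):
    m=(d<45)&(X[...,2]>=z)&(X[...,2]<z+8);print(z,m.sum(),np.percentile(d[m],[10,50,90]).round(1) if m.any() else '')
E
```

```text
t 9.45 pos [448.8 108.7 239. ] yaw 90.0 units now [0.01 0.01 0.72] turn 0.0 width 59.3680003576584 F [-0.  -0.4 -2.1] q [ 0.06  0.23 -0.48  0.87  0.    1.63]
units at target yaw [0.01 0.01 0.72]
low z of bottle wall [ 5.9 21.6 21.9 22.8 23.2 23.7 23.7 23.9]
8 0 
16 8 [29.7 30.3 31.2]
24 24 [30.3 30.9 31.7]
32 30 [30.3 31.1 32.2]
40 33 [30.4 31.2 31.9]
48 29 [30.6 31.3 32.1]
56 34 [30.3 31.2 32.1]
64 29 [30.6 31.4 31.9]
72 39 [30.5 31.8 34.9]
```

Lifted cleanly and upright, underside about 20 mm up. The 59.4 mm reading is just the gripper's offset. Carrying it to block_80.

Call:
send_rows(increments="0 0 -0.4 0 1;0 0 -0.6 0 1;-0.4 0 -0.2 0 1;-0.8 0 0 0 1;-1 0 0 0 1;-1 0.2 0 0 1;-1 0.5 0 0 1;-1 0.5 0 0 1")

```text
clock: 10.3
tcp_pos: [478.9, -22.9, 269.5]
tcp_rot: [2.221, 2.221, 0.0]
wrist_force: [0.5, 0.1, -1.1]
width: 59.0
gripper_force: 64.9
```

Call:
send_rows(increments="-1 0.7 0 0 1;-1 0.8 0 0 1;-1 0.8 0 0 1;-1 0.8 0 0 1;-1 0.8 0 0 1;-1 0.8 0 0 1;-1 0.6 0 0 1;-1 0.4 0 0 1")

```text
clock: 11.1
tcp_pos: [622.0, -223.1, 268.9]
tcp_rot: [-2.221, -2.222, 0.0]
wrist_force: [0.1, -0.6, -0.8]
width: 59.5
gripper_force: 64.9
```

Call:
send_rows(increments="-0.7 0.3 0 0 1;-0.4 0.2 0 0 1;-0.2 0 0 0 1;0 0 0 0 1;0 0 0 0 1;0 0 0 0 1;0 0 0 0 1;0 0 0 0 1")

```text
clock: 11.9
tcp_pos: [634.0, -253.2, 269.4]
tcp_rot: [2.22, 2.222, 0.0]
wrist_force: [0.5, -0.4, -1.4]
width: 59.5
gripper_force: 64.9
```

```bash
python3 plan.py 634 -255.5 228
```

```text
t 11.9 pos [ 634.  -253.2  269.4] yaw 90.1 units now [-0.09  0.    1.66] turn 0.01 width 59.542786962425254 F [ 0.5 -0.4 -1.4] q [-0.5   0.54  0.12  1.15  0.    1.07]
units at target yaw [-0.09  0.    1.66]
```

Call:
send_rows(increments="-0.09 0 0.2 0 1;0 0 0.4 0 1;0 0 0.4 0 1;0 0 0.3 0 1;0 0 0.2 0 1;0 0 0.1 0 1;0 0 0.06 0 1;0 0 0 0 1")

```text
clock: 12.7
tcp_pos: [634.0, -256.0, 227.7]
tcp_rot: [2.221, 2.222, 0.0]
wrist_force: [-0.1, -0.5, -1.0]
width: 59.4
gripper_force: 64.9
```

```bash
python3 plan.py 634 -255.5 227; python3 look.py p1 side 200 60 380 200
```

```text
t 12.7 pos [ 634.  -256.   227.7] yaw 90.0 units now [ 0.02 -0.    0.03] turn 0.0 width 59.42372204422916 F [-0.1 -0.5 -1. ] q [-0.51  0.57  0.06  1.06  0.    1.06]
units at target yaw [ 0.02 -0.    0.03]
```

View pics/p1c.png

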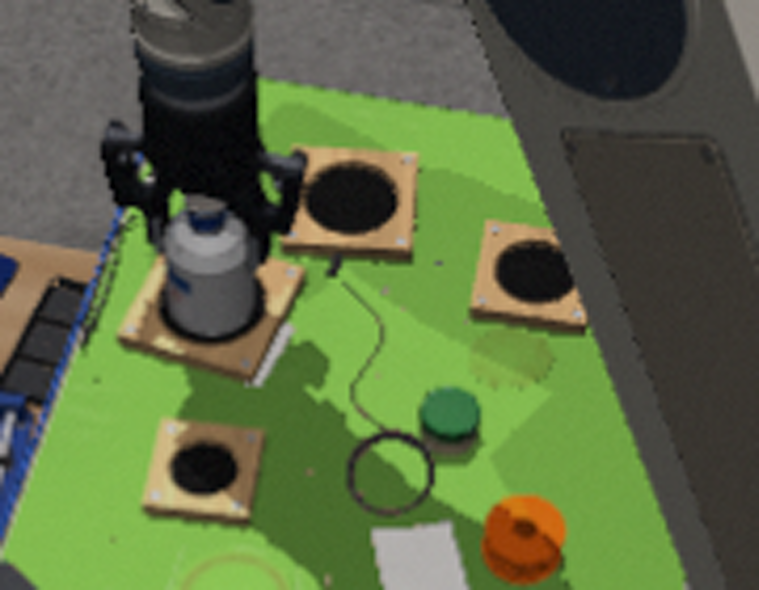

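Bottle is centred over block_80's well at crop (210,290). Next I'll seat it, release, and go back for the grey spool.

Call:
send_rows(increments="0 0 0.03 0 1;0 0 0.03 0 1;0 0 0 0 1;0 0 0 0 0;0 0 0 0 -0.5;0 0 0 0 -1;0 0 0 0 -1;0 0 0 0 -1")

```text
clock: 13.55
tcp_pos: [634.0, -255.9, 226.0]
tcp_rot: [-2.221, -2.222, 0.0]
wrist_force: [0.4, 0.6, 0.0]
width: 85.4
gripper_force: 0.0
```

Call:
send_rows(increments="0 0 0 0 -1;0 0 -0.2 0 -1;0 0 -0.5 0 -1;0 0 -1 0 -1;0 0 -1 0 -1;0 0 -0.5 0 -1;0 0 0 0 -1;0 -0.5 0 0 -1")

```text
clock: 14.35
tcp_pos: [622.0, -255.8, 305.6]
tcp_rot: [2.22, 2.222, 0.0]
wrist_force: [0.5, -0.5, -1.1]
width: 85.4
gripper_force: 0.0
```

```bash
python3 plan.py 452 242 176;
```

```text
t 14.35 pos [ 622.  -255.8  305.6] yaw 90.0 units now [19.92 -6.79  5.18] turn 0.01 width 85.36681118748339 F [ 0.5 -0.5 -1.1] q [-0.51  0.51  0.15  1.22  0.    1.06]
units at target yaw [19.91 -6.8   5.18]
```

Call:
send_rows(increments="0.5 -1 0 0 -1;1 -1 0 0 -1;1 -1 0 0 -1;1 -1 0 0 -1;1 -1 0 0 -1;1 -1 0 0 -1;1 -0.6 0 0 -1;1 -0.2 0 0 -1")

```text
clock: 15.15
tcp_pos: [449.5, -67.4, 305.4]
tcp_rot: [-2.221, -2.22, 0.001]
wrist_force: [0.4, -0.7, 0.6]
width: 85.3
gripper_force: 0.0
```

Call:
send_rows(increments="1 0 0 0 -1;1 0 0 0 -1;1 0 0 0 -1;1 0 0 0 -1;1 0 0.5 0 -1;1 0 0.5 0 -1;1 0 0.5 0 -1;1 0 0.5 0 -1")

```text
clock: 15.95
tcp_pos: [450.8, 132.5, 254.9]
tcp_rot: [-2.221, -2.221, 0.002]
wrist_force: [-0.3, 0.2, 0.1]
width: 85.6
gripper_force: 0.0
```

Call:
send_rows(increments="1 0 0.5 0 -1;1 0 0.2 0 -1;1 0 0 0 -1;0.8 0 0 0 -1;0.5 0 0 0 -1;0.1 0 0 0 -1;0 0 0 0 -1;0 0 0 0 -1")

```text
clock: 16.75
tcp_pos: [451.3, 240.8, 238.5]
tcp_rot: [-2.222, -2.221, 0.001]
wrist_force: [0.2, -1.1, 0.5]
width: 85.5
gripper_force: 0.0
```

```bash
python3 plan.py 452 242 176; python3 - <<'E'
from loc import *
p=cap('side');X=cloud(p);P=top_of(X,452,242,27,27);print(len(P),P.mean(0),cv2.minEnclosingCircle(P[:,:2].astype(np.float32)))
p=cap('top');X=cloud(p);P=top_of(X,634,-255.5,20,123,R=30);print('bottle top',len(P),P.mean(0))
E
```

```text
t 16.75 pos [451.3 240.8 238.5] yaw 90.0 units now [0.05 0.03 2.5 ] turn -0.0 width 85.45020134937465 F [ 0.2 -1.1  0.5] q [ 0.33  0.3  -0.37  0.9  -0.    1.9 ]
units at target yaw [0.05 0.03 2.5 ]
343 [451.89304907 242.57332389  27.02468661] ((451.7601318359375, 242.6495819091797), 27.04400062561035)
bottle top 93 [ 633.06878411 -253.58955886  121.9844091 ]
```

Bottle is standing, top at z = 122, in its well. Grasping the spool now.

Call:
send_rows(increments="0.05 0.03 0.4 0 -1;0 0 0.6 0 -1;0 0 0.6 0 -1;0 0 0.5 0 -1;0 0 0.3 0 -1;0 0 0.1 0 -1;0 0 0 0 0;0 0 0 0 1")

```text
clock: 17.65
tcp_pos: [452.3, 242.8, 176.6]
tcp_rot: [2.221, 2.221, 0.001]
wrist_force: [0.1, -0.9, 0.4]
width: 59.1
gripper_force: 0.0
```

Call:
send_rows(increments="0 0 0 0 1;0 0 0 0 1;0 0 0 0 1;0 0 0 0 1;0 0 0 0 1;0 0 0 0 1;0 0 0 0 1;0 0 0 0 1")

```text
clock: 18.45
tcp_pos: [452.2, 242.8, 177.1]
tcp_rot: [2.221, 2.221, 0.002]
wrist_force: [-1.0, -0.8, 4.8]
width: 51.9
gripper_force: 62.7
```

Call:
send_rows(increments="0 0 -0.2 0 1;0 0 -0.4 0 1;0 0 -0.6 0 1;0 0 -0.6 0 1;0 0 -0.4 0 1;0 0 -0.2 0 1;0 0 0 0 1;0 0 0 0 1")

```text
clock: 19.25
tcp_pos: [451.9, 242.7, 235.9]
tcp_rot: [-2.221, -2.222, 0.001]
wrist_force: [0.8, 0.2, -1.3]
width: 51.8
gripper_force: 63.0
```

```bash
python3 plan.py 558.4 -373.8 184; python3 look.py g2 side 180 200 380 350
```

```text
t 19.25 pos [451.9 242.7 235.9] yaw 90.0 units now [-24.66   4.25   2.08] turn 0.0 width 51.830041455347185 F [ 0.8  0.2 -1.3] q [ 0.33  0.31 -0.37  0.9   0.    1.9 ]
units at target yaw [-24.66   4.26   2.08]
```

View pics/g2c.png

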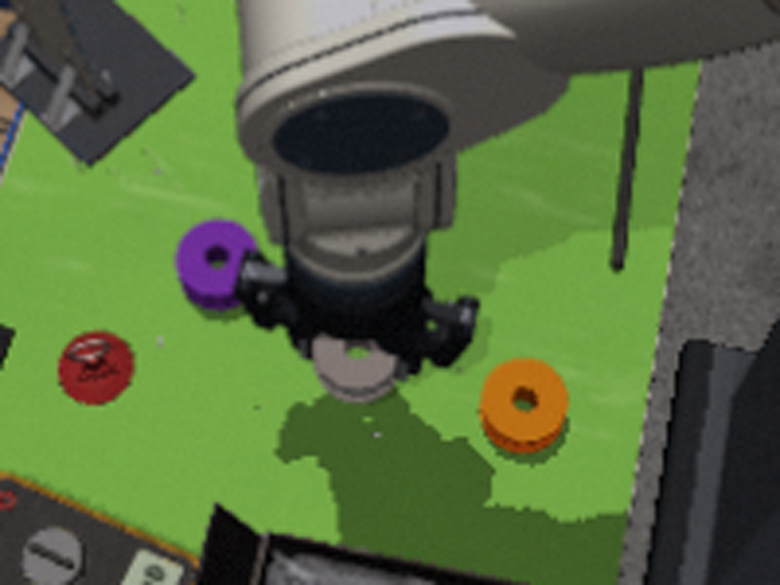

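Spool is held upright at crop (355,365). Carrying it along x≈452, clear of the bottle, to block_72.

Call:
send_rows(increments="-0.5 0 0 0 1;-1 0 0 0 1;-1 0 0 0 1;-1 0 0 0 1;-1 0 0 0 1;-1 0 0 0 1;-1 0 0 0 1;-1 0 0 0 1")

```text
clock: 20.1
tcp_pos: [451.7, 53.7, 235.8]
tcp_rot: [-2.221, -2.221, 0.001]
wrist_force: [0.4, 0.3, -0.9]
width: 51.7
gripper_force: 63.0
```

Call:
send_rows(increments="-1 0 0 0 1;-1 0 0 0 1;-1 0 0 0 1;-1 0 0 0 1;-1 0 0 0 1;-1 0 0 0 1;-1 0 0 0 1;-1 0 0 0 1")

```text
clock: 20.9
tcp_pos: [451.5, -146.2, 235.8]
tcp_rot: [-2.221, -2.221, 0.001]
wrist_force: [0.0, 0.8, -1.1]
width: 51.7
gripper_force: 63.0
```

Call:
send_rows(increments="-1 0 0 0 1;-1 0 0 0 1;-1 0 0 0 1;-1 0 0 0 1;-1 0 0 0 1;-1 0 0 0 1;-1 0 0 0 1;-1 0.2 0 0 1")

```text
clock: 21.7
tcp_pos: [456.1, -346.1, 235.6]
tcp_rot: [-2.221, -2.22, 0.0]
wrist_force: [0.3, -0.5, -1.1]
width: 51.5
gripper_force: 63.0
```

Call:
send_rows(increments="-0.7 0.5 0 0 1;-0.4 0.8 0 0 1;-0.06 0.8 0 0 1;0 0.8 0 0 1;0 0.6 0 0 1;0 0.4 0 0 1;0 0.16 0 0 1;0 0 0 0 1")

```text
clock: 22.5
tcp_pos: [558.6, -373.8, 235.7]
tcp_rot: [-2.22, -2.221, 0.0]
wrist_force: [0.2, -0.1, -1.3]
width: 51.5
gripper_force: 63.0
```

```bash
python3 plan.py 558.4 -373.8 185
```

```text
t 22.5 pos [ 558.6 -373.8  235.7] yaw 90.0 units now [ 0.   -0.01  2.03] turn 0.0 width 51.53889792145922 F [ 0.2 -0.1 -1.3] q [-0.71  0.55  0.04  1.06 -0.    0.86]
units at target yaw [ 0.   -0.01  2.03]
```

Call:
send_rows(increments="0 0 0.3 0 1;0 0 0.5 0 1;0 0 0.5 0 1;0 0 0.4 0 1;0 0 0.2 0 1;0 0 0.1 0 1;0 0 0.03 0 1;0 0 0 0 1")

```text
clock: 23.3
tcp_pos: [558.9, -373.8, 185.7]
tcp_rot: [2.221, 2.221, 0.0]
wrist_force: [-0.3, -0.3, -1.5]
width: 51.8
gripper_force: 63.0
```

```bash
python3 plan.py 558.4 -373.8 184; python3 look.py p2 side 200 60 380 200
```

```text
t 23.3 pos [ 558.9 -373.8  185.7] yaw 90.0 units now [ 0.   -0.02  0.07] turn 0.0 width 51.754517294699404 F [-0.3 -0.3 -1.5] q [-0.71  0.59 -0.03  0.96  0.    0.86]
units at target yaw [ 0.   -0.02  0.07]
```

View pics/p2c.png

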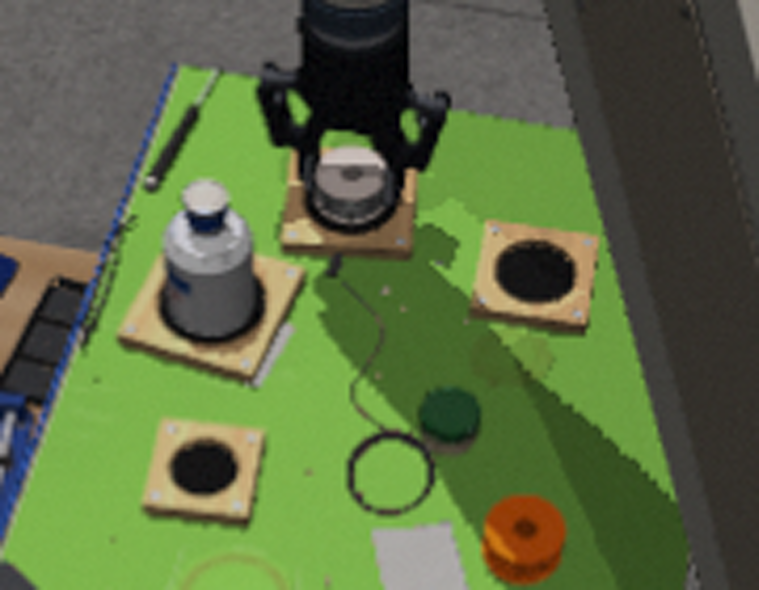

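Spool is centred in block_72's well and the bottle stands in block_80. Seat, release, and move to the jar.

Call:
send_rows(increments="0 0 0.04 0 1;0 0 0.03 0 1;0 0 0 0 1;0 0 0 0 0.2;0 0 0 0 -0.5;0 0 0 0 -1;0 0 0 0 -1;0 0 0 0 -1")

```text
clock: 24.15
tcp_pos: [558.8, -373.7, 183.6]
tcp_rot: [-2.221, -2.222, 0.0]
wrist_force: [-0.4, -0.5, 0.3]
width: 85.5
gripper_force: 0.0
```

Call:
send_rows(increments="0 0 -0.2 0 -1;0 0 -0.5 0 -1;0 0 -0.8 0 -1;0 0 -0.7 0 -1;0 -0.5 -0.2 0 -1;0 -1 0 0 -1;0 -1 0 0 -1;0.5 -1 0 0 -1")

```text
clock: 24.95
tcp_pos: [469.6, -361.8, 243.6]
tcp_rot: [2.222, 2.22, -0.001]
wrist_force: [0.3, -0.2, -0.5]
width: 85.1
gripper_force: 0.0
```

Call:
send_rows(increments="1 -0.7 0 0 -1;1 -0.2 0 0 -1;1 0 0 0 -1;1 0 0 0 -1;1 0 0 0 -1;1 0 0 0 -1;0.8 0 0 0 -1;0.3 0 0 0 -1")

```text
clock: 25.75
tcp_pos: [447.7, -182.2, 243.8]
tcp_rot: [-2.219, -2.223, 0.0]
wrist_force: [-0.2, -0.2, -0.5]
width: 85.5
gripper_force: 0.0
```

```bash
python3 plan.py 448 -183.5 178.5; python3 - <<'E'
from loc import *
np.set_printoptions(precision=1,suppress=True)
for c in('top','side'):
    p=cap(c);X=cloud(p)
    for n,a in {'jar':(448,-183.5,21,27),'spool':(558.4,-373.8,27,34)}.items():
        P=top_of(X,*a);print(c,n,len(P),P.mean(0) if len(P) else '')
    d=np.hypot(X[...,0]-448,X[...,1]+183.5);P=X[(d>26)&(d<62)&(abs(X[...,1]+183.5)<14)];print('around jar max z',np.sort(P[:,2])[-6:])
E
```

```text
t 25.75 pos [ 447.7 -182.2  243.8] yaw 90.1 units now [-0.05  0.01  2.61] turn 0.01 width 85.53740780660874 F [-0.2 -0.2 -0.5] q [-0.56  0.25 -0.42  0.89  0.    1.01]
units at target yaw [-0.05  0.01  2.61]
top jar 39 [ 446.8 -171.4   26.5]
top spool 226 [ 558.2 -375.1   34.2]
around jar max z [557.1 557.5 558.  559.6 559.7 559.9]
side jar 138 [ 447.6 -182.2   26.6]
side spool 175 [ 559.3 -373.5   34.1]
around jar max z [543.3 545.4 550.6 552.  552.8 558.9]
```

Spool is seated, top at z = 34. Grasping the jar.

Call:
send_rows(increments="-0.04 0 0.4 0 -1;0 0 0.6 0 -1;0 0 0.6 0 -1;0 0 0.5 0 -1;0 0 0.3 0 -1;0 0 0.15 0 -1;0 0 0.05 0 0;0 0 0 0 0.5")

```text
clock: 26.65
tcp_pos: [448.8, -185.0, 178.8]
tcp_rot: [2.221, 2.221, 0.0]
wrist_force: [-0.2, -0.8, 0.5]
width: 58.8
gripper_force: 0.0
```

Call:
send_rows(increments="0 0 0 0 1;0 0 0 0 1;0 0 0 0 1;0 0 0 0 1;0 0 0 0 1;0 0 0 0 1;0 0 0 0 1;0 0 0 0 1")

```text
clock: 27.45
tcp_pos: [448.8, -184.8, 179.6]
tcp_rot: [2.22, 2.221, -0.0]
wrist_force: [-2.4, 0.5, 7.3]
width: 37.7
gripper_force: 59.3
```

Call:
send_rows(increments="0 0 -0.2 0 1;0 0 -0.4 0 1;0 0 -0.6 0 1;0 0 -0.6 0 1;0 0 -0.4 0 1;0 0 -0.2 0 1;0 0 0 0 1;0 0 0 0 1")

```text
clock: 28.25
tcp_pos: [448.6, -184.7, 238.4]
tcp_rot: [-2.221, -2.222, 0.0]
wrist_force: [-0.8, 0.8, -1.0]
width: 38.4
gripper_force: 60.1
```

```bash
python3 plan.py 412.5 -334 187; python3 look.py g3 side 220 90 370 200
```

```text
t 28.25 pos [ 448.6 -184.7  238.4] yaw 90.0 units now [-5.97 -1.45  2.05] turn 0.0 width 38.35430475930417 F [-0.8  0.8 -1. ] q [-0.56  0.26 -0.43  0.88 -0.    1.01]
units at target yaw [-5.97 -1.44  2.06]
```

View pics/g3c.png

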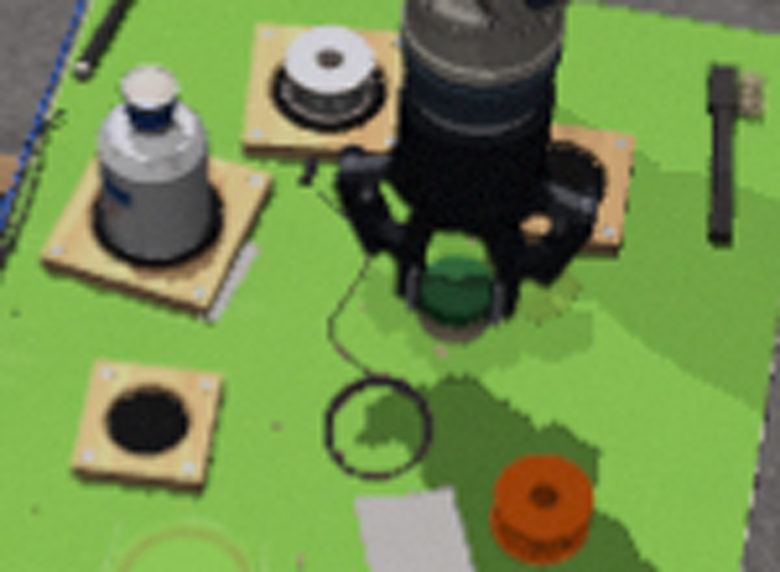

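Jar is held upright at crop (455,295). Moving to block_60.

Call:
send_rows(increments="-0.5 0 0 0 1;-1 -0.2 0 0 1;-1 -0.4 0 0 1;-1 -0.4 0 0 1;-1 -0.3 0 0 1;-0.8 -0.14 0 0 1;-0.5 0 0 0 1;-0.17 0 0 0 1")

```text
clock: 29.1
tcp_pos: [412.6, -335.5, 238.2]
tcp_rot: [-2.223, -2.22, 0.0]
wrist_force: [0.5, 0.4, -1.9]
width: 38.2
gripper_force: 60.1
```

Call:
send_rows(increments="0 0 0.2 0 1;0 0 0.4 0 1;0 0 0.5 0 1;0 0 0.4 0 1;0 0 0.3 0 1;0 0 0.15 0 1;0 0 0.05 0 1;0 0 0 0 1")

```text
clock: 29.9
tcp_pos: [412.9, -334.0, 188.7]
tcp_rot: [2.221, 2.222, -0.0]
wrist_force: [0.4, -0.5, -0.8]
width: 38.5
gripper_force: 60.1
```

```bash
python3 plan.py 412.5 -334 186.5; python3 look.py p3 side 220 90 370 200
```

```text
t 29.9 pos [ 412.9 -334.   188.7] yaw 90.0 units now [ 0.   -0.01  0.09] turn 0.0 width 38.45512258801214 F [ 0.4 -0.5 -0.8] q [-0.84  0.38 -0.39  0.8   0.    0.73]
units at target yaw [ 0.   -0.01  0.09]
```

View pics/p3c.png

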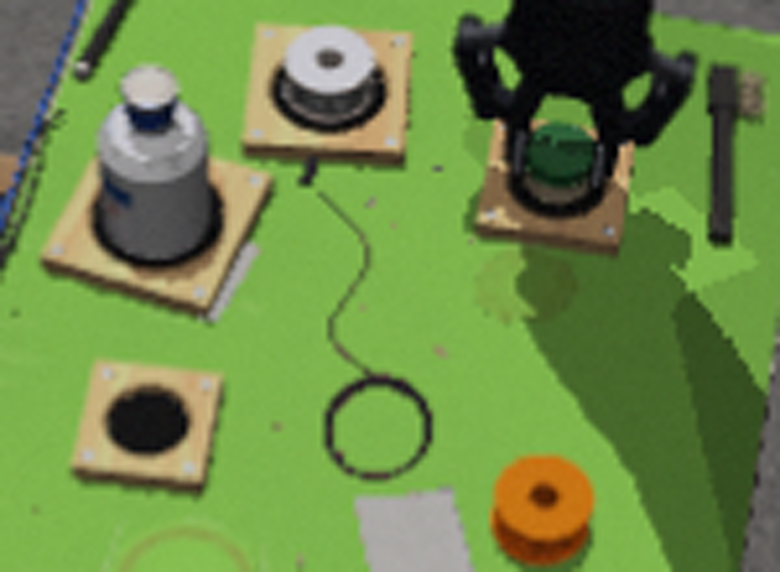

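Call:
send_rows(increments="0 0 0.05 0 1;0 0 0.04 0 1;0 0 0 0 1;0 0 0 0 0.5;0 0 0 0 0;0 0 0 0 -0.5;0 0 0 0 -1;0 0 0 0 -1")

```text
clock: 30.75
tcp_pos: [412.8, -334.0, 186.4]
tcp_rot: [-2.221, -2.222, -0.0]
wrist_force: [0.5, 0.4, 0.4]
width: 83.5
gripper_force: 0.0
```

Call:
send_rows(increments="0 0 0 0 -1;0 0 -0.3 0 -1;0 0 -0.7 0 -1;0 0 -0.8 0 -1;0 0 -0.4 0 -1;0.5 0.2 0 0 -1;1 0.2 0 0 -1;1 0.2 0 0 -1")

```text
clock: 31.55
tcp_pos: [427.7, -270.1, 240.6]
tcp_rot: [-2.221, -2.22, -0.0]
wrist_force: [0.0, -0.8, 0.3]
width: 85.2
gripper_force: 0.0
```

Call:
send_rows(increments="1 0.2 0 0 -1;1 0.2 0 0 -1;1 0.2 0 0 -1;1 0.2 0 0 -1;1 0.2 0 0 -1;1 0.2 0 0 -1;1 0.2 0 0 -1;1 0.14 0 0 -1")

```text
clock: 32.35
tcp_pos: [465.9, -69.6, 240.6]
tcp_rot: [-2.22, -2.221, 0.001]
wrist_force: [0.6, -0.2, 0.8]
width: 85.0
gripper_force: 0.0
```

Call:
send_rows(increments="0.9 0 0 0 -1;0.7 0 0 0 -1;0.5 0 0 0 -1;0.28 0 0 0 -1;0 0 0 0 -1;0 0 0 0 -1;0 0 0 0 -1;0 0 0 0 -1")

```text
clock: 33.15
tcp_pos: [466.2, -12.6, 241.4]
tcp_rot: [2.222, 2.221, -0.0]
wrist_force: [0.5, 0.7, 0.1]
width: 85.4
gripper_force: 0.0
```

```bash
python3 plan.py 466.5 -12 180; python3 - <<'E'
from loc import *
np.set_printoptions(precision=1,suppress=True)
for c in('top','side'):
    p=cap(c);X=cloud(p)
    for n,a in {'cap':(466.5,-12,15,15),'jar':(412.5,-334,21,34)}.items():
        P=top_of(X,*a,R=a[2]+5);print(c,n,len(P),P.mean(0) if len(P) else '')
E
```

```text
t 33.15 pos [466.2 -12.6 241.4] yaw 90.0 units now [0.02 0.01 2.46] turn -0.0 width 85.41015524154326 F [0.5 0.7 0.1] q [-0.21  0.23 -0.46  0.88 -0.    1.36]
units at target yaw [0.02 0.01 2.46]
top cap 0 
top jar 149 [ 412.3 -334.4   34.4]
side cap 83 [465.7 -10.9  13.9]
side jar 120 [ 412.  -331.4   34.3]
```

Jar is seated, top at z = 34. Grasping the cap.

Call:
send_rows(increments="0.03 0 0.4 0 -1;0 0 0.6 0 -1;0 0 0.6 0 -1;0 0 0.5 0 -1;0 0 0.25 0 -1;0 0 0.1 0 0;0 0 0 0 0.2;0 0 0 0 0.5")

```text
clock: 34.05
tcp_pos: [466.3, -11.3, 180.5]
tcp_rot: [2.221, 2.221, 0.0]
wrist_force: [0.7, -0.3, -0.2]
width: 43.6
gripper_force: 0.0
```

Call:
send_rows(increments="0 0 0 0 1;0 0 0 0 1;0 0 0 0 1;0 0 0 0 1;0 0 0 0 1;0 0 0 0 1;0 0 0 0 1;0 0 0 0 1")

```text
clock: 34.85
tcp_pos: [466.3, -11.2, 181.0]
tcp_rot: [2.22, 2.221, 0.001]
wrist_force: [-2.1, 0.1, 6.4]
width: 25.4
gripper_force: 58.6
```

Call:
send_rows(increments="0 0 -0.2 0 1;0 0 -0.4 0 1;0 0 -0.6 0 1;0 0 -0.6 0 1;0 0 -0.4 0 1;0 0 -0.2 0 1;0 0 0 0 1;0 0 0 0 1")

```text
clock: 35.65
tcp_pos: [466.0, -11.2, 239.9]
tcp_rot: [-2.221, -2.222, 0.0]
wrist_force: [-0.2, -0.1, -0.0]
width: 25.6
gripper_force: 58.9
```

```bash
python3 plan.py 603.7 -114.5 189; python3 look.py g4 side 220 130 370 240
```

```text
t 35.65 pos [466.  -11.2 239.9] yaw 90.0 units now [-4.13  5.51  2.03] turn 0.0 width 25.561665244309122 F [-0.2 -0.1 -0. ] q [-0.2   0.23 -0.47  0.87 -0.    1.37]
units at target yaw [-4.13  5.51  2.04]
```

View pics/g4c.png

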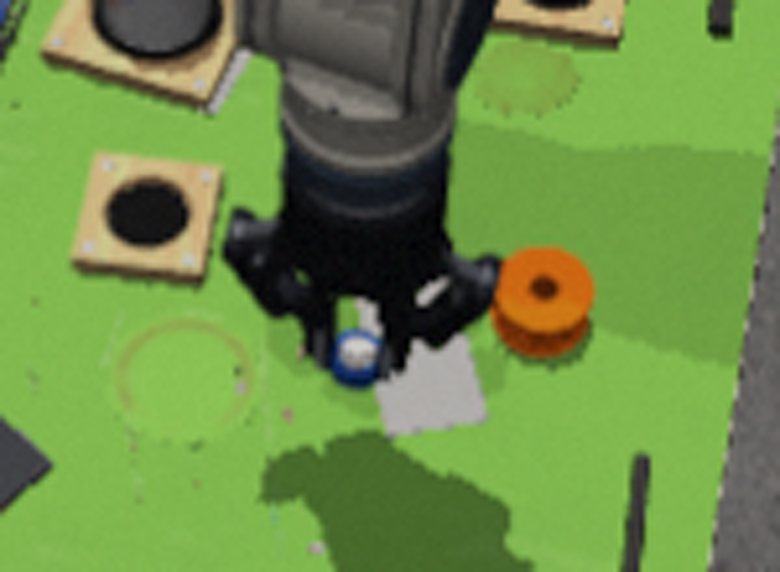

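Cap is held at crop (355,355). Moving to block_48.

Call:
send_rows(increments="-0.4 0.5 0 0 1;-0.8 1 0 0 1;-0.8 1 0 0 1;-0.8 1 0 0 1;-0.7 0.9 0 0 1;-0.4 0.7 0 0 1;-0.2 0.3 0 0 1;-0.03 0.11 0 0 1")

```text
clock: 36.5
tcp_pos: [604.6, -115.3, 239.2]
tcp_rot: [-2.221, -2.22, 0.001]
wrist_force: [0.3, -0.7, -0.2]
width: 25.4
gripper_force: 58.9
```

Call:
send_rows(increments="0 0 0.2 0 1;0 0 0.4 0 1;0 0 0.5 0 1;0 0 0.4 0 1;0 0 0.3 0 1;0 0 0.15 0 1;0 0 0.05 0 1;0 0 0 0 1")

```text
clock: 37.3
tcp_pos: [604.0, -114.5, 190.2]
tcp_rot: [2.221, 2.222, 0.0]
wrist_force: [0.4, 0.2, 0.3]
width: 25.5
gripper_force: 58.9
```

```bash
python3 plan.py 603.7 -114.5 188; python3 look.py p4 side 200 100 320 200
```

```text
t 37.3 pos [ 604.  -114.5  190.2] yaw 90.0 units now [-0.   -0.01  0.09] turn 0.0 width 25.512487842198908 F [0.4 0.2 0.3] q [-0.32  0.5  -0.18  0.89  0.    1.25]
units at target yaw [-0.   -0.01  0.09]
```

View pics/p4c.png

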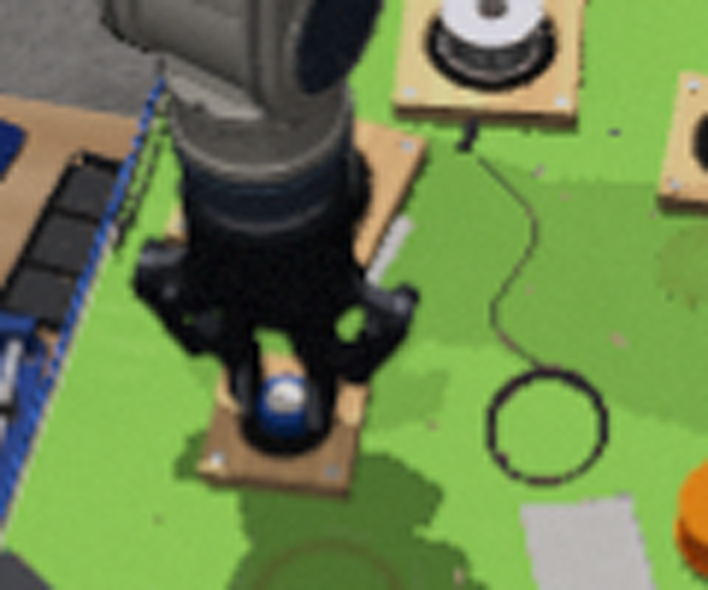

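Call:
send_rows(increments="0 0 0.04 0 1;0 0 0.04 0 1;0 0 0 0 1;0 0 0 0 0.7;0 0 0 0 0.4;0 0 0 0 0;0 0 0 0 -0.4;0 0 0 0 -0.6")

```text
clock: 38.15
tcp_pos: [604.0, -114.5, 188.3]
tcp_rot: [2.221, 2.222, 0.0]
wrist_force: [0.5, 0.3, -0.7]
width: 67.5
gripper_force: 0.0
```

Call:
send_rows(increments="0 0 0 0 -0.6;0 0 -0.3 0 -0.6;0 0 -0.8 0 -0.6;0 0 -1 0 -0.6;0 0 -1 0 -0.6;0 0 -1 0 -0.6;0 -0.5 -0.5 0 -0.6;0 -0.5 0 0 -0.6")

```text
clock: 38.95
tcp_pos: [578.4, -114.4, 305.2]
tcp_rot: [2.219, 2.22, 0.002]
wrist_force: [0.0, 0.1, -0.0]
width: 68.2
gripper_force: 0.0
```

Call:
send_rows(increments="0 -1 0 0 -0.6;0 -1 0 0 -0.6;0 -1 0 0 -0.6;0 -1 0 0 -0.6;0 -0.5 0 0 -0.6;0 0 0 0 -0.6;0 0 0 0 -0.6;0 0 0 0 -0.6")

```text
clock: 39.75
tcp_pos: [467.3, -114.7, 303.2]
tcp_rot: [2.221, 2.221, 0.0]
wrist_force: [0.5, 0.5, 0.0]
width: 68.2
gripper_force: 0.0
```

```bash
python3 plan.py 603.7 -114.5 188; python3 - <<'E'
from loc import *
np.set_printoptions(precision=1,suppress=True)
for c in('top','side'):
    p=cap(c);X=cloud(p)
    for n,a in {'bottle':(634,-255.5,20,123),'spool':(558.4,-373.8,27,34),'jar':(412.5,-334,21,34),'cap':(603.7,-114.5,15,22)}.items():
        P=top_of(X,*a,R=a[2]+5);print(c,n,len(P),P.mean(0) if len(P) else '')
E
python3 look.py end side 160 60 360 380
```

```text
t 39.75 pos [ 467.3 -114.7  303.2] yaw 90.0 units now [0.01 5.45 4.61] turn 0.0 width 68.23023337152051 F [0.5 0.5 0. ] q [-0.42  0.2  -0.33  1.04  0.    1.16]
units at target yaw [0.01 5.46 4.61]
top bottle 93 [ 633.  -253.7  121.9]
top spool 227 [ 558.4 -375.1   34.1]
top jar 154 [ 411.9 -334.4   34.2]
top cap 71 [ 603.2 -115.5   21.8]
side bottle 67 [ 632.2 -251.6  122. ]
side spool 91 [ 570.4 -370.1   34.2]
side jar 123 [ 412.6 -332.1   34.3]
side cap 68 [ 602.9 -113.8   20.3]
```

View pics/endc.png

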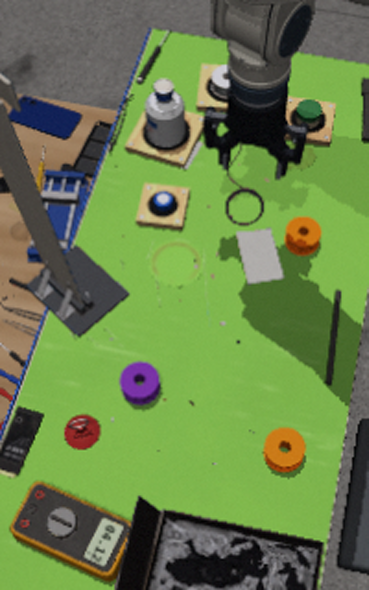

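All four supplies are seated at the right heights. The lifter, meter and look-alike spools have not moved, and the gripper touches nothing.

```bash
python3 -c "
from bench import job;print(job.close_job())"
```

```text
the job is handed in; nothing more can be done
None
```

The bottle, spool, jar and cap each stand upright in their matching wells, the lifter, meter and look-alikes weren't touched, and the job was handed in at about 40 s on the clock.

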